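Pin back the sprung belt-tension wheel of an open stage drive

ROBOT

A 6-joint arm with a two-finger parallel gripper is mounted at the origin on the work surface. World frame = base frame: x ahead of the robot, y to its left, z up, the work surface at z = 0. Lengths are in m, angles in degrees, forces in N, time in s.
With the tool pointing down it reaches from about 0.325 to 0.85 m from the base axis. Payload 4.4 kg.
Tool frame: the origin (TCP) lies at the very end of the fingers, on their centre line; the grasp point (between the pads) lies 19 mm behind it; z points along the fingers, y is the line along which they close (so a half turn about z gives the same grasp; the last joint's range is limited). The gripper opens to 94 mm and grips with 3 to 60 N. Pads are 16 mm wide; open, the fingers measure 119 mm over their backs; the gripper's body (75 mm by 177 mm) begins 78 mm behind the grasp point.
Start: joints at [-78.008, 11.837, 88.321, -0, 79.842, -8.623], TCP at [0.202, -0.538, 0.205] pointing down, gripper open.
Joint ranges: [-156.59, 156.59], [-49.26, 127.26], [12.9, 141.05], [-63.56, 243.56], [4.71, 150.69], [-161.64, 161.64]. Speed limits (degrees/s): [159.86, 159.86, 180, 180, 180, 180].

INTERFACE

Orientations are given as [roll, pitch, yaw] about the fixed x, y, z axes, in that order (R = Rz(yaw) Ry(pitch) Rx(roll)).
In Python, from workcell import r, imaging gives the robot as it stands.
- The arm moves only by the tool play_rows, never from a script. Its argument "series" is a list of rows, each a list of 3 entries, a list of its own where there are three numbers: the opening, from 0 (shut) to 1 (fully open), then the shift along the tool's x, y, z in mm, then the turn, a rotation vector about the tool's x, y, z in rad. In form: [[claw, [x, y, z], [ax, ay, az]], ...]. A call has 1 to 20 rows; each row shifts and turns the commanded pose from where the row before left it, along the tool's axes as they then stand; what a row does not reach is not made up. A row lasts 1/12 s, in which the tool goes at most 41.7 mm and 7.16 degrees, less where a joint would pass 70% of its speed; a pose out of reach is approached as far as the arm can. A call is refused whole if a number of a shift passes 41.7 or a number of a turn 0.125, either way. A call with a gripper value outside its range is refused whole. The fingers move at their own pace and stop on an object; "grip_force" is the grip in N (left out, the last holds). Time passes only in rows, so rows that do not move let the fingers close. It gives the time, the measured TCP pose, the force, the opening and the grip force at its end, in the units of the state.
- r.state(): the state, without advancing time (a new reading comes with each control period).
- imaging.camera(name): name is "side" or "top"; returns a dict with "img" (400x640x3 uint8, red, green, blue), "fov_y" (degrees; the focal length in pixels is half the picture's height over the tangent of half this angle, whatever the lens; pixels are square), "cx", "cy" (the principal point, pixels), "R" (3x3) and "t" (3): a world point X has camera coordinates R X + t. Camera axes: x right, y down, z forward; pixel columns grow to the right and rows downward; lengths in m; the calibration is good to about 2 mm. A picture is of the moment at which its call begins. There is no depth.
- r.close_job(): hands the job in; it is judged then, once.
The state is a dict: "time": time; "joint_positions": joint angles; "joint_velocities": joint speeds; "joint_torque": joint torques, N m; "ee_pos": TCP position; "ee_rot": TCP orientation; "wrist_force": force on the tool from outside, world axes, zero at the start; "ft_torque": the same for the moment, N m; "width": finger opening in m; "grasp_force": force on a finger pad.
Only numpy, scipy, OpenCV 4.12 (cv2) and the standard library are available. Lean on these libraries where they do the work, as an engineer would, in place of code of your own. Each camera call takes 0.05 s, during which the arm holds its last target. There are 200 camera calls.

TASK

The belt of this stage drive is off: pin its sprung yellow tension wheel back so that a new belt can be fitted. Take the red locking pin from its stand, put it into the wheel's hole and, with the pin as the handle, swing the wheel counter-clockwise against its spring, feeling for the lock hole underneath; push the pin fully home there and let go, so that the pin alone holds the wheel. Be gentle: do not force the pin, keep the gripper itself off the drive, and leave the thicker blue pin in its stand and the other things on the bench where they are.

Things in the scene. Friction and masses are not known exactly. Their poses are not given: they have to be found in the camera images.
- drive_unit: White stage-drive chassis, cover off, fixed to the bench (place and yaw differ each time), 170 x 310 mm, deck 30 mm above the table. Origin on the table below the wheel's axis; z up; long side along its y, from -85 to +225 mm. A dark motor with pulley stands at y = 130 to 210 mm, 112 mm high; a bar at y = 86 to 98 mm is 60 mm high. It carries the wheel and the lock plate.
- lock_plate_mid (a point): Middle of the top of the clamped steel lock plate under the wheel, 54 mm above the table; 116 mm square, its angle differs each time (not given by this point). It has one lock hole, 12.5 mm diameter, 24 mm deep, 1.5 mm chamfer, 48 mm from the wheel axis, on the diagonal to the plate's one red-painted corner, which shows beyond the wheel's rim. The wheel hides it at first.
- wheel (a joint): Turn of the sprung wheel about its vertical axis, rad; 0 at rest on its stop, grows counter-clockwise seen from above, far stop 1.35. Its hole comes over the lock hole at a turn somewhere between 0.65 and 1.05. The spring pulls back with about 1.5 N (at the hole) at 0 and 4.5 N at 1.05 rad; let go, the wheel flies back to 0.
- wheel_hole (a point): Middle of the mouth of the wheel's through hole, in its top face, 66 mm above the table, 48 mm from the axis; 11.5 mm diameter, 2 mm chamfer. It turns with the wheel; at rest it is on the drive unit's -y side. z up, x away from the axis. The wheel: yellow, 128 mm diameter, 10 mm thick, underside 2 mm above the lock plate.
- wheel_axis (a point): Middle of the wheel's top face, on its axis, 66 mm above the table. A black roller, 32 mm diameter, stands 22 mm proud of the wheel, 40 mm from the axis across from the hole.
- lock_pin: Locking pin, about 60 g: red square head, 20 x 20 mm, 36 mm tall; below it a steel shank, 10 mm diameter, 30 mm long, the last 4 mm tapered to 5 mm. Origin in the middle of the head's underside (the shoulder); z up, x and y square to the head's flat sides. It starts upright in the stand, shoulder on the stand's top.
- lock_pin_tip (a point): Middle of the locking pin's lower end, 30 mm below its origin. With the tip on the bare lock plate inside the wheel's hole, the shoulder is 18 mm above the wheel's top; fully home, the shoulder rests on the wheel's top. Friction in the spring-loaded holes can hold the pin up: a downward push of about 6 N makes it drop, 10 N seats it, over 25 N would damage it.
- spare_pin: A thicker pin with a blue head, shank 14 mm diameter, else like the locking pin: does not fit the wheel; to stay in the stand.
- pin_stand: Grey block fixed to the bench, 70 x 140 x 45 mm, origin in the middle of its underside, with two holes of 16.5 mm diameter at y = -35 and +35 mm, one for each pin; which pin stands in which hole differs.
- well_plate: a clear six-well plate, 86 x 128 x 18 mm; a bystander, to be left alone. Origin at the middle of its underside.
- tip_box: a blue pipette-tip box with clear lid, 85 x 120 x 63 mm; a bystander, to be left alone. Origin at the middle of its underside.
- reagent: an amber bottle, 60 mm diameter, height 130 mm; a bystander, to be left alone. Origin at the middle of its underside.
- beaker: a clear glass beaker, 68 mm diameter, height 85 mm; a bystander, to be left alone. Origin at the middle of its underside.
- screwdriver: a lying screwdriver, length 170 mm; a bystander, to be left alone. Origin at the middle of its underside.
- spare_pulley: a loose aluminium pulley ring, 48 mm diameter, height 14 mm; a bystander, to be left alone. Origin at the middle of its underside.
- wrench: a lying wrench, length 150 mm; a bystander, to be left alone. Origin at the middle of its underside.
Mind the look-alikes: they are no part of the job. Of the things shaped like the lock_pin, the red one is meant.

How it is judged:
By the outcome, as a careful person would: the job done as asked, in the order asked, and still so for the second after the job is handed in, with the robot touching nothing.
It also fails if it takes over 67 s, if anything falls off the work surface, if the arm or the gripper's body presses on something with over 40 N, if the wrist force passes 120 N, or if a joint passes its speed limit or range.

## Working session

There is one attempt and no reset: what is moved stays moved. The work goes in short steps, Python scripts to look and compute and a tool call to move; the robot and the scene stay as the last step left them, time stands still between calls to the robot, and variables do not carry over. Pictures are saved under pics/ and viewed, at most 10 in all, crops included, and the job is handed in when it is done.

Besides the shell and the picture viewer there is one more tool, called after "Call:" in YAML: its name, and indented under it one key for each argument. play_rows: Moves the arm, as the interface text tells. Its arguments: {"type":"object","properties":{"series":{"type":"array","items":{"type":"array"}},"grip_force":{"type":"number"}},"required":["series"]}

```bash
mkdir -p pics; ls; python3 - <<'E'
from workcell import r, imaging
import cv2
s=r.state(); print(s['time'],s['ee_pos'],s['ee_rot'],s['wrist_force'],s['width'])
for n in ('top','side'):
    c=imaging.camera(n); print(n,c['fov_y'],c['cx'],c['cy'],c['R'],c['t'],[k for k in c])
    cv2.imwrite(f'pics/{n}0.png',c['img'][:,:,::-1])
E
```

```text
pics
0.0 [ 0.20228105 -0.53740222  0.20432232] [-1.79875278e+02 -1.89612500e-02  2.06146079e+01] [-0.07841229  0.40297537  0.21616221] 0.09400627006028897
top 44.94102621589322 309.51440767101093 197.64783310185683 [[ 0.109256   -0.9940017   0.00487341]
 [-0.96955597 -0.10764736 -0.21993926]
 [ 0.2191446   0.01930464 -0.9755014 ]] [-0.20821122  0.58140877  1.30678832] ['img', 'fov_y', 'cx', 'cy', 'R', 't']
side 42.03255875716189 324.3991576581841 202.60539285231604 [[-0.93321548 -0.35892406  0.01680427]
 [-0.22036276  0.5347582  -0.81576585]
 [ 0.28381177 -0.76498835 -0.57813813]] [0.49731869 0.28963917 0.94100192] ['img', 'fov_y', 'cx', 'cy', 'R', 't']
```

View pics/top0.png

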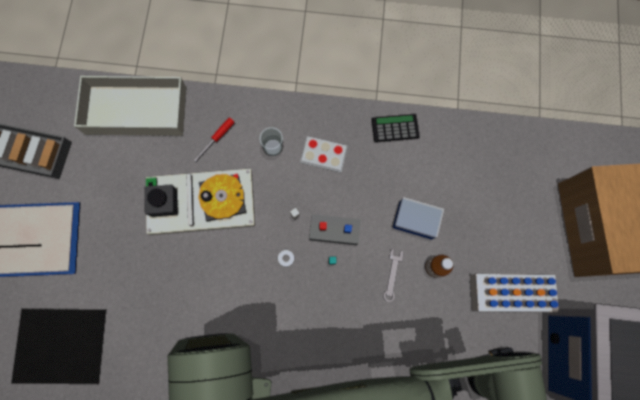

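View pics/side0.png

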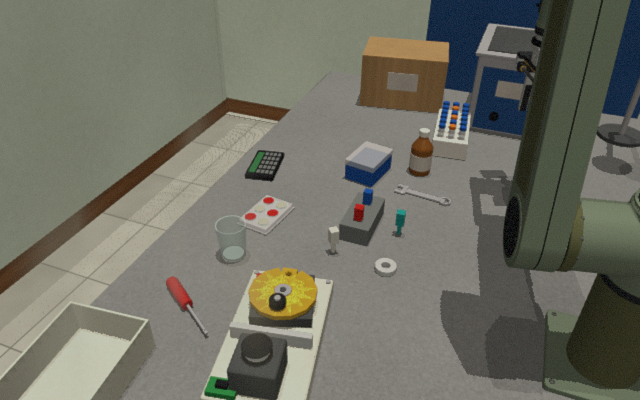

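The top view shows the drive with its wheel near (221,197), the red pin at (323,226) and the blue one at (348,229). In the side view the wheel is near (284,292) and the red pin at (359,213). I'll enlarge these next.

```bash
python3 - <<'E'
import cv2,numpy as np
def crop(n,x,y,w,h,k):
    im=cv2.imread(f'pics/{n}0.png')[y:y+h,x:x+w]
    im=cv2.resize(im,None,fx=k,fy=k,interpolation=cv2.INTER_CUBIC)
    for i in range(0,w,10):
        cv2.line(im,(i*k,0),(i*k,6),(0,255,0),1); cv2.putText(im,str(x+i),(i*k,16),0,.35,(0,255,0))
    for i in range(0,h,10):
        cv2.line(im,(0,i*k),(6,i*k),(0,255,0),1); cv2.putText(im,str(y+i),(8,i*k+4),0,.35,(0,255,0))
    return im
a=np.hstack([crop('top',190,165,70,70,8)[:, :400+160]]) 
cv2.imwrite('pics/c1.png',a)
b=np.hstack([crop('top',305,205,60,45,6),crop('side',330,180,60,45,6)])
c=np.hstack([crop('side',235,260,100,50,7)])
c=np.pad(c,((0,0),(0,720-c.shape[1]),(0,0))) if c.shape[1]<720 else c
cv2.imwrite('pics/c2.png',np.vstack([b,c[:320]]))
E
```

```text
(no output)
```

View pics/c1.png

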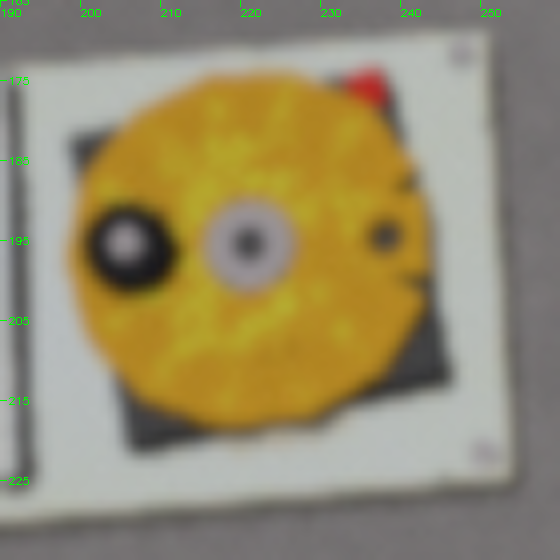

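View pics/c2.png

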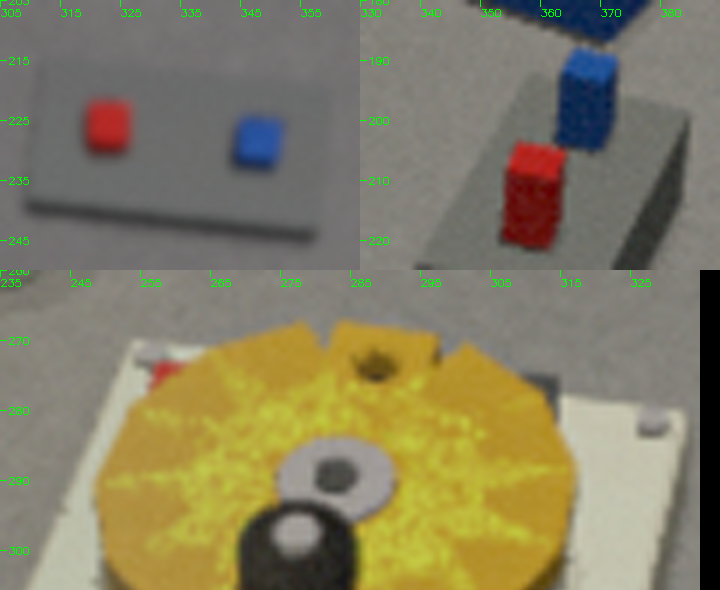

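```bash
cat > h.py <<'E'
import numpy as np, json
from workcell import r, imaging
def ray(c,u,v):
    f=200/np.tan(np.radians(c['fov_y']/2)); R=np.array(c['R']); t=np.array(c['t'])
    d=R.T@np.array([(u-c['cx'])/f,(v-c['cy'])/f,1]); return -R.T@t, d
def at(c,u,v,z):
    o,d=ray(c,u,v); return o+d*(z-o[2])/d[2]
def tri(r1,r2):
    A=[];b=[]
    for o,d in(r1,r2):
        d=d/np.linalg.norm(d);P=np.eye(3)-np.outer(d,d);A.append(P);b.append(P@o)
    return np.linalg.lstsq(np.vstack(A),np.hstack(b),rcond=None)[0]
def proj(c,X):
    f=200/np.tan(np.radians(c['fov_y']/2)); p=np.array(c['R'])@X+c['t']; return f*p[:2]/p[2]+[c['cx'],c['cy']]
E
python3 - <<'E'
from h import *
np.set_printoptions(precision=4,suppress=True)
T=imaging.camera('top');S=imaging.camera('side')
for n,a,b,z in [('hole',(237.6,194),(288.1,273.1),.066),('axis',(220.5,194.9),(282.5,288.8),.066),('pin',(322.6,225.1),(359,206.7),.081)]:
    print(n,at(T,*a,z),at(S,*b,z),tri(ray(T,*a),ray(S,*b)))
cs=[(450,382),(130,450),(72,140),(385,72)]
P=[at(T,190+x/8-.5,165+y/8-.5,.054) for x,y in cs]
for p in P:print(p)
print([np.linalg.norm(P[i]-P[i-1]) for i in range(4)])
P=[at(T,*p,.045) for p in [(309,216.5),(358.5,219.5),(357,243),(309,239)]]
for p in P: print('stand',p)
print('fing',proj(T,np.array(r.state()['ee_pos'])),proj(S,np.array(r.state()['ee_pos'])))
# red top edges in side at z=.081
for p in [(515,145),(566,150),(558,183),(508,178)]: print(at(S,330+(p[0]-360)/6-.5,180+p[1]/6-.5,.081))
E
```

```text
hole [0.5886 0.0609 0.066 ] [0.5874 0.0603 0.066 ] [0.5879 0.0607 0.0664]
axis [0.5807 0.1087 0.066 ] [0.5794 0.1037 0.066 ] [0.5787 0.1076 0.0703]
pin [ 0.5238 -0.188   0.081 ] [ 0.5215 -0.1858  0.081 ] [ 0.5231 -0.1881  0.0793]
[0.541  0.0325 0.054 ]
[0.5043 0.1414 0.054 ]
[0.6139 0.1798 0.054 ]
[0.6515 0.0715 0.054 ]
[np.float64(0.11716645727847541), np.float64(0.11498694649439173), np.float64(0.11611065320258541), np.float64(0.11460586839561585)]
stand [ 0.5503 -0.1473  0.045 ]
stand [ 0.5572 -0.2886  0.045 ]
stand [ 0.4897 -0.2902  0.045 ]
stand [ 0.4861 -0.1544  0.045 ]
fing [457.5708 366.339 ] [527.9318 118.1535]
[ 0.5329 -0.1939  0.081 ]
[ 0.5139 -0.1982  0.081 ]
[ 0.5102 -0.1766  0.081 ]
[ 0.5286 -0.1725  0.081 ]
```

The measurements agree with each other:
- **Pin:** about (0.523, -0.188), head yaw about 9°.
- **Wheel:** axis (0.5797, 0.1075), hole (0.588, 0.0607).
- **Lock hole:** bearing about -25.7°, so a turn of about 0.95 rad, at about (0.6228, 0.0867).

Now I'll move above the pin.

Call:
play_rows:
  series:
    - [0.5,[0,0,0],[0,0,0.101]]
    - [0.5,[0,0,0],[0,0,0.101]]
    - [0.5,[26.5,-21.1,0],[0,0,0]]
    - [0.5,[26.5,-21.1,0],[0,0,0]]
    - [0.5,[26.5,-21.1,0],[0,0,0]]
    - [0.5,[26.5,-21.1,0],[0,0,0]]
    - [0.5,[26.5,-21.1,0],[0,0,0]]
    - [0.5,[26.5,-21.1,0],[0,0,0]]
    - [0.5,[26.5,-21.1,0],[0,0,0]]
    - [0.5,[26.5,-21.1,0],[0,0,0]]
    - [0.5,[26.5,-21.1,0],[0,0,0]]
    - [0.5,[26.5,-21.1,0],[0,0,0]]
    - [0.5,[26.5,-21.1,0],[0,0,0]]
    - [0.5,[26.5,-21.1,0],[0,0,0]]
    - [0.5,[26.5,-21.1,0],[0,0,0]]
    - [0.5,[26.5,-21.1,0],[0,0,0]]
    - [0.5,[0,0,30],[0,0,0]]
    - [0.5,[0,0,30],[0,0,0]]
    - [0.5,[0,0,30],[0,0,0]]
    - [0.5,[0,0,0],[0,0,0]]
  grip_force: 15

```text
time: 1.87
ee_pos: [0.5175, -0.185, 0.1087]
ee_rot: [-179.5, 0.6, 9.1]
wrist_force: [-0.7, 0.2, -1.2]
width: 0.0472
grasp_force: 0.0
```

Call:
play_rows:
  series:
    - [0.5,[0,0,0],[0,0,0]]
    - [0.5,[0,0,0],[0,0,0]]
    - [0.5,[0,0,0],[0,0,0]]

```text
time: 2.12
ee_pos: [0.5241, -0.1893, 0.118]
ee_rot: [179.8, -0.2, 9.0]
wrist_force: [-0.1, -0.2, 0.7]
width: 0.0471
grasp_force: 0.0
```

```bash
python3 - <<'E'
from h import *; import cv2
S=imaging.camera('side');T=imaging.camera('top');s=r.state();print(s['ee_pos'],s['ee_rot'])
k=6
a=cv2.resize(S['img'][150:240,320:400],None,fx=k,fy=k,interpolation=cv2.INTER_CUBIC)
p=np.array(s['ee_pos'])
for c,x0,y0 in((S,320,150),):
    for q in (p,[p[0],p[1],.081],[.523,-.188,.081]):
        u=(proj(c,np.array(q))-[x0,y0]+.5)*k; cv2.circle(a,tuple(int(i) for i in u),3,(0,255,0),1)
cv2.imwrite('pics/g1.png',a[:,:,::-1])
E
```

```text
[ 0.52391888 -0.18920086  0.11788686] [179.84581656  -0.20224387   9.02145608]
```

View pics/g1.png

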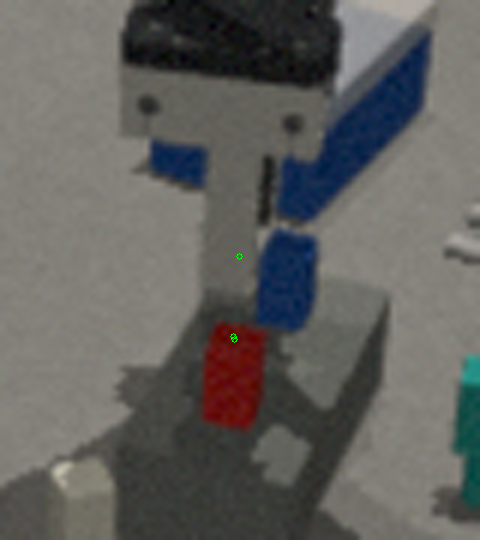

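The TCP sits over the red head to within about 1 mm, with the blue pin clear of the finger. I'll descend and grip.

Call:
play_rows:
  series:
    - [0.5,[0,0,22],[0,0,0]]
    - [0.5,[0,0,22],[0,0,0]]
    - [0.5,[0,0,15],[0,0,0]]
    - [0.5,[0,0,7],[0,0,0]]
    - [0.5,[0,0,0],[0,0,0]]
    - [0.5,[0,0,0],[0,0,0]]
    - [0.1,[0,0,0],[0,0,0]]
    - [0.1,[0,0,0],[0,0,0]]
    - [0.1,[0,0,0],[0,0,0]]
    - [0.1,[0,0,0],[0,0,0]]
    - [0.1,[0,0,0],[0,0,0]]
    - [0.1,[0,0,0],[0,0,0]]
  grip_force: 25

```text
time: 3.22
ee_pos: [0.5231, -0.1886, 0.0502]
ee_rot: [179.9, -0.1, 9.0]
wrist_force: [-0.0, -1.3, 2.2]
width: 0.0199
grasp_force: 24.8
```

Call:
play_rows:
  series:
    - [0.1,[0,0,-10],[0,0,0]]
    - [0.1,[0,0,-20],[0,0,0]]
    - [0.1,[0,0,-25],[0,0,0]]
    - [0.1,[0,0,-25],[0,0,0]]
    - [0.1,[0,0,-20],[0,0,0]]
    - [0.1,[11.5,-26.2,0],[0,0,0]]
    - [0.1,[11.5,-26.2,0],[0,0,0]]
    - [0.1,[11.5,-26.2,0],[0,0,0]]
    - [0.1,[11.5,-26.2,0],[0,0,0]]
    - [0.1,[11.5,-26.2,0],[0,0,0]]
    - [0.1,[11.5,-26.2,0],[0,0,0]]
    - [0.1,[11.5,-26.2,0],[0,0,0]]
    - [0.1,[11.5,-26.2,0],[0,0,0]]
    - [0.1,[11.2,-26.4,0],[0,0,0]]
    - [0.1,[0,0,15],[0,0,0]]
    - [0.1,[0,0,15],[0,0,0]]
    - [0.1,[0,0,4],[0,0,0]]
    - [0.1,[0,0,0],[0,0,0]]
    - [0.1,[0,0,0],[0,0,0]]
    - [0.1,[0,0,0],[0,0,0]]

```text
time: 4.88
ee_pos: [0.5878, 0.0607, 0.1165]
ee_rot: [180.0, -0.1, 9.0]
wrist_force: [-0.5, -0.2, -0.8]
width: 0.0199
grasp_force: 24.9
```

```bash
python3 - <<'E'
from h import *; import cv2
S=imaging.camera('side');T=imaging.camera('top');s=r.state();print(s['ee_pos'],s['ee_rot'],s['wrist_force'],s['ft_torque'])
k=8
a=cv2.resize(S['img'][225:295,245:335],None,fx=k,fy=k,interpolation=cv2.INTER_CUBIC)
p=np.array(s['ee_pos'])
for q in (p-[0,0,.005],p-[0,0,.035],[.588,.0607,.066]):
    u=(proj(S,np.array(q))-[245,225]+.5)*k; cv2.circle(a,tuple(int(i) for i in u),3,(0,255,0),1); print(u)
cv2.imwrite('pics/g2.png',a[:,:,::-1])
E
```

```text
[0.58802213 0.06072518 0.1166295 ] [ 1.79982452e+02 -1.10599990e-01  8.99735684e+00] [-0.48200415  0.38699827  0.22794119] [ 0.03373198 -0.03415783 -0.01951093]
[341.11348921 248.74361176]
[344.14081705 341.98374732]
[345.80189969 389.26586912]
```

View pics/g2.png

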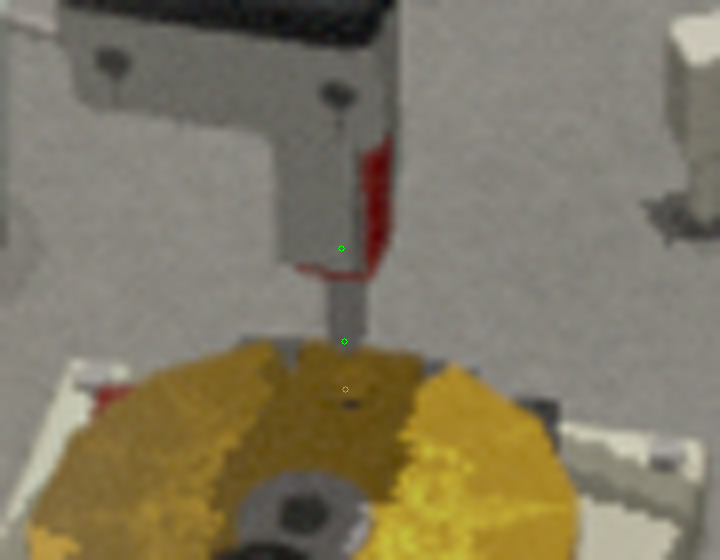

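The shank axis in the crop is at x≈347, which will land at x≈349 on the wheel, where the hole is. The taper and chamfer cover what is left. I'll lower it gently.

Call:
play_rows:
  series:
    - [0.1,[0,0,6],[0,0,0]]
    - [0.1,[0,0,6],[0,0,0]]
    - [0.1,[0,0,4],[0,0,0]]
    - [0.1,[0,0,2],[0,0,0]]
    - [0.1,[0,0,0],[0,0,0]]
    - [0.1,[0,0,0],[0,0,0]]

```text
time: 5.48
ee_pos: [0.5877, 0.0602, 0.0975]
ee_rot: [179.9, -0.0, 9.0]
wrist_force: [0.8, -3.7, -0.1]
width: 0.0197
grasp_force: 24.9
```

Call:
play_rows:
  series:
    - [0.1,[0,0,2],[0,0,0]]
    - [0.1,[0,0,2],[0,0,0]]
    - [0.1,[0,0,1],[0,0,0]]
    - [0.1,[0,0,0],[0,0,0]]
    - [0.1,[0,0,0],[0,0,0]]

```text
time: 5.9
ee_pos: [0.5881, 0.0598, 0.0929]
ee_rot: [179.8, -0.1, 9.0]
wrist_force: [1.1, -6.3, 2.0]
width: 0.0194
grasp_force: 24.9
```

The pin is in the hole, and the sideways force says the hole lies about 1 mm further towards -y. I'll relieve that and go on down to the plate.

Call:
play_rows:
  series:
    - [0.1,[-0.2,1.2,0],[0,0,0]]
    - [0.1,[0,0,0],[0,0,0]]
    - [0.1,[0,0,1],[0,0,0]]
    - [0.1,[0,0,1],[0,0,0]]
    - [0.1,[0,0,0],[0,0,0]]
    - [0.1,[0,0,0],[0,0,0]]

```text
time: 6.4
ee_pos: [0.5878, 0.0596, 0.0906]
ee_rot: [179.9, -0.1, 9.0]
wrist_force: [2.5, -5.0, 2.4]
width: 0.0197
grasp_force: 24.9
```

Call:
play_rows:
  series:
    - [0.1,[0,1.0,0],[0,0,0]]
    - [0.1,[0,0,0],[0,0,0]]
    - [0.1,[0,0,0],[0,0,0]]
    - [0.1,[0,0,0],[0,0,0]]

```text
time: 6.73
ee_pos: [0.5877, 0.0593, 0.0904]
ee_rot: [-180.0, -0.0, 9.0]
wrist_force: [3.3, -2.2, 0.9]
width: 0.0201
grasp_force: 24.9
```

```bash
python3 - <<'E'
from h import *
np.set_printoptions(precision=4,suppress=True)
s=r.state();print(s['ee_pos'],s['wrist_force'],s['ft_torque'])
E
```

```text
[0.5877 0.0593 0.0904] [ 3.2694 -2.1561  0.9172] [-0.468  -0.6671  0.0414]
```

```bash
cat >> h.py <<'E'
def arc(a0,a1,n,R=48,psi=9.0):
    th=np.radians(np.linspace(a0,a1,n+1)); p=R*np.c_[np.cos(th),np.sin(th)]; d=np.diff(p,axis=0); q=np.radians(psi)
    return [[round(x*np.cos(q)+y*np.sin(q),1),round(x*np.sin(q)-y*np.cos(q),1)] for x,y in d]
E
python3 -c "
from h import *
print(arc(-79.5,-25.5,12))"
```

```text
[[np.float64(3.8), np.float64(-0.2)], [np.float64(3.7), np.float64(-0.5)], [np.float64(3.7), np.float64(-0.8)], [np.float64(3.6), np.float64(-1.1)], [np.float64(3.5), np.float64(-1.4)], [np.float64(3.4), np.float64(-1.7)], [np.float64(3.2), np.float64(-1.9)], [np.float64(3.1), np.float64(-2.2)], [np.float64(2.9), np.float64(-2.4)], [np.float64(2.7), np.float64(-2.6)], [np.float64(2.5), np.float64(-2.8)], [np.float64(2.3), np.float64(-3.0)]]
```

Call:
play_rows:
  series:
    - [0.1,[3.8,-0.2,0],[0,0,0]]
    - [0.1,[3.7,-0.5,0],[0,0,0]]
    - [0.1,[3.7,-0.8,0],[0,0,0]]
    - [0.1,[3.6,-1.1,0],[0,0,0]]
    - [0.1,[0,0,0],[0,0,0]]
    - [0.1,[0,0,0],[0,0,0]]
    - [0.1,[0,0,0],[0,0,0]]
  grip_force: 35

```text
time: 7.32
ee_pos: [0.6009, 0.0638, 0.0894]
ee_rot: [-180.0, 0.1, 9.0]
wrist_force: [-0.3, -3.3, -3.2]
width: 0.0197
grasp_force: 34.9
```

Call:
play_rows:
  series:
    - [0.1,[3.7,-1.0,0],[0,0,0]]
    - [0.1,[3.4,-1.7,0],[0,0,0]]
    - [0.1,[3.2,-1.9,0],[0,0,0]]
    - [0.1,[3.1,-2.2,0],[0,0,0]]
    - [0.1,[0,0,0],[0,0,0]]
    - [0.1,[0,0,0],[0,0,0]]
    - [0.1,[0,0,0],[0,0,0]]

```text
time: 7.9
ee_pos: [0.6138, 0.073, 0.0903]
ee_rot: [-180.0, -0.0, 9.1]
wrist_force: [-2.3, -2.7, -3.4]
width: 0.0198
grasp_force: 34.9
```

Call:
play_rows:
  series:
    - [0.1,[2.9,-2.4,0],[0,0,0]]
    - [0.1,[2.7,-2.6,0],[0,0,0]]
    - [0.1,[2.5,-2.8,0],[0,0,0]]
    - [0.1,[0,0,0],[0,0,0]]
    - [0.1,[0,0,1],[0,0,0]]
    - [0.1,[0,0,1],[0,0,0]]
    - [0.1,[0,0,0],[0,0,0]]
    - [0.1,[0,0,0],[0,0,0]]

```text
time: 8.57
ee_pos: [0.6211, 0.0817, 0.0891]
ee_rot: [180.0, -0.1, 9.0]
wrist_force: [-2.7, -3.0, 2.0]
width: 0.0199
grasp_force: 34.9
```

Call:
play_rows:
  series:
    - [0.1,[0,0,0.8],[0,0,0]]
    - [0.1,[0.8,-1.0,0],[0,0,0]]
    - [0.1,[0,0,0],[0,0,0]]
    - [0.1,[0,0,0],[0,0,0]]

```text
time: 8.9
ee_pos: [0.6215, 0.0827, 0.0879]
ee_rot: [180.0, -0.0, 9.0]
wrist_force: [-2.0, -2.9, 2.2]
width: 0.0196
grasp_force: 34.9
```

Call:
play_rows:
  series:
    - [0.1,[0.8,-1.0,0],[0,0,0]]
    - [0.1,[0,0,0],[0,0,0]]
    - [0.1,[0,0,0],[0,0,0]]

```text
time: 9.15
ee_pos: [0.622, 0.0838, 0.0877]
ee_rot: [180.0, -0.0, 9.0]
wrist_force: [-2.3, -3.1, 2.3]
width: 0.0199
grasp_force: 34.9
```

Call:
play_rows:
  series:
    - [0.1,[0.7,-1.0,0.7],[0,0,0]]
    - [0.1,[0,0,0.8],[0,0,0]]
    - [0.1,[0,0,0],[0,0,0]]
    - [0.1,[0,0,0],[0,0,0]]

```text
time: 9.48
ee_pos: [0.6225, 0.0849, 0.086]
ee_rot: [180.0, -0.0, 9.0]
wrist_force: [-1.1, -3.6, 0.8]
width: 0.0199
grasp_force: 34.9
```

The tip is now below the plate top with little force, so it's entering the lock hole. I'll go on down gently.

Call:
play_rows:
  series:
    - [0.1,[0.3,-0.4,1],[0,0,0]]
    - [0.1,[0,0,1],[0,0,0]]
    - [0.1,[0,0,1],[0,0,0]]
    - [0.1,[0,0,0],[0,0,0]]
    - [0.1,[0,0,0],[0,0,0]]

```text
time: 9.9
ee_pos: [0.6226, 0.0853, 0.0829]
ee_rot: [180.0, -0.0, 9.0]
wrist_force: [-1.0, -3.2, 0.7]
width: 0.0197
grasp_force: 34.9
```

Call:
play_rows:
  series:
    - [0.1,[0,0,2],[0,0,0]]
    - [0.1,[0,0,2],[0,0,0]]
    - [0.1,[0,0,2],[0,0,0]]
    - [0.1,[0,0,2],[0,0,0]]
    - [0.1,[0,0,1],[0,0,0]]
    - [0.1,[0,0,0],[0,0,0]]
    - [0.1,[0,0,0],[0,0,0]]

```text
time: 10.48
ee_pos: [0.6224, 0.0853, 0.0736]
ee_rot: [180.0, 0.0, 9.0]
wrist_force: [-0.7, -2.8, -0.4]
width: 0.0201
grasp_force: 34.9
```

Call:
play_rows:
  series:
    - [0.1,[0,0,1],[0,0,0]]
    - [0.1,[0,0,1],[0,0,0]]
    - [0.1,[0,0,0.5],[0,0,0]]
    - [0.1,[0,0,0],[0,0,0]]
    - [0.1,[0,0,0],[0,0,0]]

```text
time: 10.9
ee_pos: [0.6226, 0.0854, 0.0717]
ee_rot: [180.0, -0.0, 9.0]
wrist_force: [-2.1, -4.3, 0.2]
width: 0.0197
grasp_force: 34.9
```

Call:
play_rows:
  series:
    - [0.1,[0,0,0.7],[0,0,0]]
    - [0.1,[0,0,0],[0,0,0]]
    - [0.1,[0,0,0],[0,0,0]]

```text
time: 11.15
ee_pos: [0.6227, 0.0854, 0.0713]
ee_rot: [-180.0, -0.0, 9.0]
wrist_force: [-2.5, -3.5, 4.4]
width: 0.0199
grasp_force: 34.9
```

Call:
play_rows:
  series:
    - [0.1,[0,0,0.7],[0,0,0]]
    - [0.1,[0,0,0],[0,0,0]]
    - [0.1,[0,0,0],[0,0,0]]

```text
time: 11.4
ee_pos: [0.6227, 0.0855, 0.0712]
ee_rot: [-180.0, -0.0, 9.1]
wrist_force: [-4.3, -3.5, 7.1]
width: 0.0196
grasp_force: 34.9
```

Contact is at 0.0712, the expected home height. I'll push to about 10–12 N.

Call:
play_rows:
  series:
    - [0.1,[0,0,0.9],[0,0,0]]
    - [0.1,[0,0,0],[0,0,0]]
    - [0.1,[0,0,0],[0,0,0]]

```text
time: 11.65
ee_pos: [0.6228, 0.0856, 0.0712]
ee_rot: [-180.0, -0.0, 9.1]
wrist_force: [-6.0, -4.0, 11.0]
width: 0.0196
grasp_force: 34.9
```

Seated at 11 N. I'll take the load off, open partway and rise straight up.

Call:
play_rows:
  series:
    - [0.1,[0,0,-2],[0,0,0]]
    - [0.1,[0,0,0],[0,0,0]]
    - [0.4,[0,0,0],[0,0,0]]
    - [0.4,[0,0,0],[0,0,0]]
    - [0.4,[0,0,0],[0,0,0]]
    - [0.4,[0,0,0],[0,0,0]]
    - [0.4,[0,0,-10],[0,0,0]]
    - [0.4,[0,0,-20],[0,0,0]]
    - [0.4,[0,0,-25],[0,0,0]]
    - [0.4,[0,0,-25],[0,0,0]]
    - [0.4,[0,0,-25],[0,0,0]]
    - [0.4,[0,30,-10],[0,0,0]]
    - [0.4,[0,30,0],[0,0,0]]
    - [0.4,[0,30,0],[0,0,0]]
    - [0.4,[0,30,0],[0,0,0]]
    - [0.4,[0,30,0],[0,0,0]]
    - [0.4,[0,0,0],[0,0,0]]
    - [0.4,[0,0,0],[0,0,0]]

```text
time: 13.15
ee_pos: [0.6465, -0.0641, 0.187]
ee_rot: [-180.0, -0.1, 8.9]
wrist_force: [-0.7, 0.6, 0.5]
width: 0.0377
grasp_force: 0.0
```

```bash
python3 - <<'E'
from h import *; import cv2
S=imaging.camera('side');T=imaging.camera('top');s=r.state();print(s['ee_pos'],s['wrist_force'])
k=6
a=cv2.resize(S['img'][235:325,235:335],None,fx=4,fy=4,interpolation=cv2.INTER_CUBIC)
b=cv2.resize(T['img'][150:240,180:280],None,fx=4,fy=4,interpolation=cv2.INTER_CUBIC)
cv2.imwrite('pics/f.png',np.hstack([a,b])[:,:,::-1])
cs=proj(S,np.array([.6225,.0855,.066])),proj(S,np.array([.6225,.0855,.102]));print([(c-[235,235]+.5)*4 for c in cs])
E
```

```text
[ 0.64616371 -0.06199708  0.1866868 ] [0.57491181 0.82230666 0.74836326]
[array([127.18686094, 168.80842806]), array([123.58528217, 113.45397209])]
```

View pics/f.png

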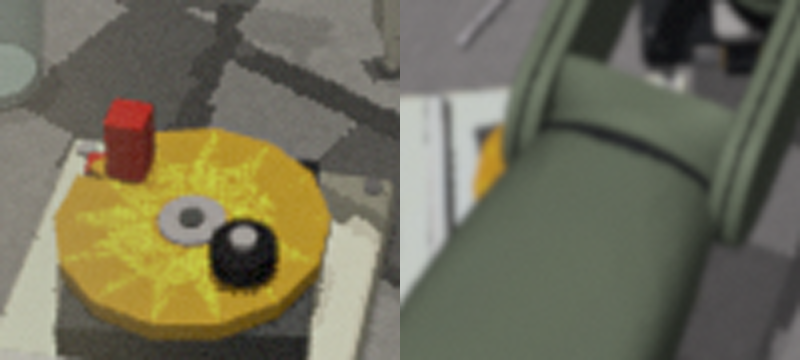

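The side view shows the red pin upright at crop (129,140), with its shoulder on the wheel. The wheel stays turned (roller at (243,255)) and the gripper is clear. I'm handing it in.

```bash
python3 -c "
from workcell import r
print(r.close_job())"
```

```text
the job is handed in; nothing more can be done
None
```

The red pin is fully home in the lock hole and alone holds the wheel back at about 0.93 rad; it was seated with an 11 N push, and I handed the job in at about 13 s with the gripper clear.

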